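# Pack hat-shaped blanks alternately in the carving jig and clamp them

## Robot

A 6-joint arm with a two-finger parallel gripper is mounted at the origin on the work surface. World frame = base frame: x ahead of the robot, y to its left, z up, the work surface at z = 0. Lengths are in mm, angles in degrees, forces in N, time in s.
With the tool pointing down it reaches from about 350 to 850 mm from the base axis. Payload 8.1 kg.
Tool frame: the origin (TCP) lies midway between the tips of the shut fingers; the grasp point (between the pads) lies 19 mm behind it; z points along the fingers, y is the line along which they close (so a half turn about z gives the same grasp; the last joint's range is limited). The gripper opens to 85 mm and grips with 20 to 120 N. Pads are 22 mm wide; open, the fingers measure 114 mm over their backs; the gripper's body (76 mm by 85 mm) begins 54 mm behind the grasp point. The pads swing forward as they close: fully open they stand 13 mm farther back than shut.
Start: joints at [60.195, 7.471, 85.268, -0, 87.261, -4.893], TCP at [252.717, 544.187, 231.292] pointing down, gripper open.
Joint ranges: [-169.43, 169.43], [-51.17, 129.36], [1.28, 143.12], [-76.62, 256.62], [0, 156.53], [-152.29, 152.29]. Speed limits (degrees/s): [136.94, 136.94, 159.86, 180, 180, 180].

## Interface

Orientations are given as [roll, pitch, yaw] about the fixed x, y, z axes, in that order (R = Rz(yaw) Ry(pitch) Rx(roll)).
In Python, from bench import r gives the robot as it stands.
- The arm moves only by the tool apply_moves, never from a script. Its argument "steps" is a list of rows, each a list of 7 numbers: the opening, from -1 (shut) to 1 (fully open), then the shift along the tool's x, y, z in mm, then the turn, a rotation vector about the tool's x, y, z in units of 5 degrees (1.0 is 5 degrees). A call has exactly 8 rows; each row shifts and turns the commanded pose from where the row before left it, along the tool's axes as they then stand; what a row does not reach is not made up. A row lasts 1/10 s, in which the tool goes at most 50 mm and 8.59 degrees, less where a joint would pass 70% of its speed; a pose out of reach is approached as far as the arm can. A call is refused whole if a number of a shift passes 50 or a number of a turn 1, either way. A call with a gripper value outside its range is refused whole. The fingers move at their own pace and stop on an object; "squeeze" is the grip in N (left out, the last holds). Time passes only in rows, so rows that do not move let the fingers close, or fill a call up. It gives the time, the measured TCP pose, the force, the opening and the grip force at its end, in the units of the state.
- r.sense(): the state, without advancing time (a new reading comes with each control period).
- r.snapshot(name): name is "scene" or "top" or "wrist"; returns a dict with "color" (384x512x3 uint8, blue, green, red), "depth" (384x512 float32, mm along the optical axis (not along the pixel's ray), 0 where there is no reading), "mtx" (3x3 intrinsics, pixels), "T" (4x4, takes a point from camera to world coordinates); the wrist camera has in their place "hand_eye" (4x4, takes a point from camera to tool coordinates, whose origin is the TCP and whose axes are the flange's). Camera axes: x right, y down, z forward; pixel columns grow to the right and rows downward; lengths in mm; the calibration is good to about 2 mm. A picture is of the moment at which its call begins: read the wrist's pose just before it.
- r.hand_in(): hands the job in; it is judged then, once.
The state is a dict: "time": time; "joint_pos": joint angles; "qd": joint speeds; "joint_efforts": joint torques, N m; "tool_pos": TCP position; "tcp_rot": TCP orientation; "ft_force": force on the tool from outside, world axes, zero at the start; "wrist_torque": the same for the moment, N m; "finger_gap": finger opening in mm; "grip_force": force on a finger pad.
Only numpy, scipy, OpenCV 4.12 (cv2) and the standard library are available. Lean on these libraries where they do the work, as an engineer would, in place of code of your own. Each camera call takes 0.05 s, during which the arm holds its last target. There are 200 camera calls.

## Task

Load the three hat-shaped wooden blanks into the jig as one row, alternately up and down (up, down, up, as they already lie on the bench), and push the row up tight against the jig's end stop, brims tucked under and over one another, while the red toggle clamp is still open. Then push the clamp's red handle all the way down over centre, so that its three feet hold the three blanks. Leave the other things on the bench where they are.

Things in the scene. Friction and masses are not known exactly. Their poses are not given: they have to be found in the camera images.
- blank_up_a: Wooden hat-shaped blank, 50 mm high, 80 g: pale brim 60 x 50 mm, 15 thick, with a darker crown 28 x 50 mm, 35 tall, on its middle. Own x along the 60 and 28 mm widths, own y along the 50 mm length. This one stands crown up, brim on the bench. Origin: centre of its underside; own z up. Interchangeable with blank_up_b.
- blank_up_b: Wooden hat-shaped blank, 50 mm high, 80 g: pale brim 60 x 50 mm, 15 thick, with a darker crown 28 x 50 mm, 35 tall, on its middle. Own x along the 60 and 28 mm widths, own y along the 50 mm length. This one stands crown up, brim on the bench. Origin: centre of its underside; own z up. Interchangeable with blank_up_a.
- blank_down: Wooden hat-shaped blank, 50 mm high, 80 g: pale brim 60 x 50 mm, 15 thick, with a darker crown 28 x 50 mm, 35 tall, on its middle. Own x along the 60 and 28 mm widths, own y along the 50 mm length. This one stands upside down, crown on the bench, brim on top (35 to 50 mm high). Origin: centre of its underside (under the crown); own z up as it stands.
- jig: Fixed jig without a floor: blanks stand on the bench. Origin on the bench at the row's centre (middle blank's place); own x along the row to the end stop, z up. Two plywood guide rails, 12 high, 15 wide, run from x = -60 mm to the stop and leave a channel 56 wide, y -28 to 28, open at the -x end. A blank in the row has its own x along the jig's, either way round. The clamp is on the -y side.
- stop_face (a point): Foot of the end stop's face at the channel's middle, 74 mm from the jig's origin on +x; the stop is a plywood block 100 mm wide, 45 high, 20 thick. Packed tight, blank centres are 44 mm apart: up blank at jig x = 44 mm, upside-down blank at 0, up blank at -44, the up blanks' brims beneath the other's brim; all tops 50 mm high.
- bar_pivot (a point): Pivot of the red clamp arm: jig y = -95, z = 75 mm. Clamp base: 8 mm high, jig y -55 to -181, x -40 to 40; cheeks 93 mm high, y -83 to -163, x -20 to 20. Open, the arm leans back from the row: its cross bar (112 mm along x) is at y about -115, z 168, feet reaching to y = -85. Shut, it lies level across the row.
- clamp_handle (a joint): Angle of the red handle (rad): 0 open (65 degrees above level, leaning out to the jig's -y), 1.22 at its stop (5 degrees below level). Turning it down swings the arm 1.78 rad over the row; over centre at 1.15, past which the feet's springs hold it. Friction 0.25 N m keeps it where left; takes up to about 15 N at the grip.
- handle_pivot (a point): Pivot of the handle: jig x = 0, y = -150, z = 75 mm, axes as the jig's. The handle turns about the jig's x axis here, sweeping in the y-z plane.
- handle_grip (a point): Point on the handle's axis in its red grip, 80 mm from the pivot; moves with the handle. The grip is 20 mm wide (jig x), 18 thick, from 38 to 100 mm from the pivot.
- foot_far: Rubber foot, 16 mm across, under the +x end of the clamp's cross bar; sprung, gives up to 12 mm (1.4 N per mm). Its origin is on the arm's pivot axis, not at the foot. Shut, it comes down on the centre of the far (next to the stop) place of the row.
- foot_mid: Rubber foot, 16 mm across, under the middle of the clamp's cross bar; sprung, gives up to 12 mm (1.4 N per mm). Its origin is on the arm's pivot axis, not at the foot. Shut, it comes down on the centre of the middle place of the row.
- foot_near: Rubber foot, 16 mm across, under the -x end of the clamp's cross bar; sprung, gives up to 12 mm (1.4 N per mm). Its origin is on the arm's pivot axis, not at the foot. Shut, it comes down on the centre of the near (open end) place of the row.
- mallet: Bystander: carver's mallet lying down, head 80 mm diameter and 100 mm long (own x 0 to 100 mm), handle 24 mm thick on to x = 230 mm. Origin on the bench under the head's free end.
- rosette: Bystander: round carved rosette, 120 mm diameter, 40 mm high. Origin: centre of its underside.
- gouge_a: Bystander: gouge lying along its own x from -108 to 115 mm, wooden handle to -x, 22 mm high. Origin on the bench.
- gouge_b: Bystander: gouge like gouge_a.
- wax_tin: Bystander: green tin with brass cap, 72 mm diameter, 50 mm high. Origin: centre of its underside.
- glue: Bystander: white glue bottle, 56 mm diameter, 160 mm high. Origin: centre of its underside.
- pencil_mug: Bystander: blue mug, 76 mm diameter, 90 mm high. Origin: centre of its underside.
There are look-alikes about, which are no part of the job. What is shaped like the blank_up_b but blue, orange or pink is not meant.

How it is judged:
By the outcome, as a careful person would: the job done as asked, in the order asked, and still so for the second after the job is handed in, with the robot touching nothing.
It also fails if it takes over 72 s, if anything falls off the work surface, if the arm or the gripper's body presses on something with over 40 N, if the wrist force passes 120 N, or if a joint passes its speed limit or range.

## Working session

There is one attempt and no reset: what is moved stays moved. The work goes in short steps, Python scripts to look and compute and a tool call to move; the robot and the scene stay as the last step left them, time stands still between calls to the robot, and variables do not carry over. Pictures are saved under pics/ and viewed, at most 10 in all, crops included, and the job is handed in when it is done.

Besides the shell and the picture viewer there is one more tool, called after ">>>" as name([rows], argument=value, ...), one row to a line, values as JSON. apply_moves: Moves the arm, as the interface text tells. Its arguments: {"type":"object","properties":{"steps":{"type":"array"},"squeeze":{"type":"number"}},"required":["steps"]}

```bash
ls; mkdir -p pics
python3 - <<'E'
from bench import r
import cv2,numpy as np
s=r.sense();print({k:np.round(v,2) for k,v in s.items()})
for n in ("scene","top"):
    d=r.snapshot(n);cv2.imwrite(f"pics/{n}0.png",d["color"]);np.savez(f"{n}0.npz",**d);print(n,d["mtx"],d["T"].round(3))
E
```

```text
pics
{'time': np.float64(0.0), 'joint_pos': array([60.2 ,  7.51, 85.33, -0.  , 87.26, -4.89]), 'qd': array([ 0.01,  0.05,  0.02, -0.05, -0.09, -0.06]), 'joint_efforts': array([-0.000e+00, -5.694e+01, -5.005e+01, -0.000e+00,  1.000e-02,
       -0.000e+00]), 'tool_pos': array([252.44, 543.7 , 230.25]), 'tcp_rot': array([-1.7989e+02, -1.0000e-02,  1.5509e+02]), 'ft_force': array([-0.51,  0.04,  0.58]), 'wrist_torque': array([-0.02, -0.01,  0.01]), 'grip_force': np.float64(0.0), 'finger_gap': np.float64(85.57)}
scene [[464.63406864   0.         252.77114113]
 [  0.         464.63406864 190.3433879 ]
 [  0.           0.           1.        ]] [[ 9.200000e-02  6.660000e-01 -7.400000e-01  1.574474e+03]
 [ 9.960000e-01 -6.200000e-02  6.900000e-02  8.040300e+01]
 [-0.000000e+00 -7.440000e-01 -6.690000e-01  1.058184e+03]
 [ 0.000000e+00  0.000000e+00  0.000000e+00  1.000000e+00]]
top [[429.46809152   0.         250.70266259]
 [  0.         429.46809152 186.83505462]
 [  0.           0.           1.        ]] [[-2.600000e-02 -9.970000e-01  7.400000e-02  4.438600e+02]
 [-1.000000e+00  2.700000e-02  1.200000e-02  1.619770e+02]
 [-1.400000e-02 -7.300000e-02 -9.970000e-01  1.613077e+03]
 [ 0.000000e+00  0.000000e+00  0.000000e+00  1.000000e+00]]
```

View pics/scene0.png

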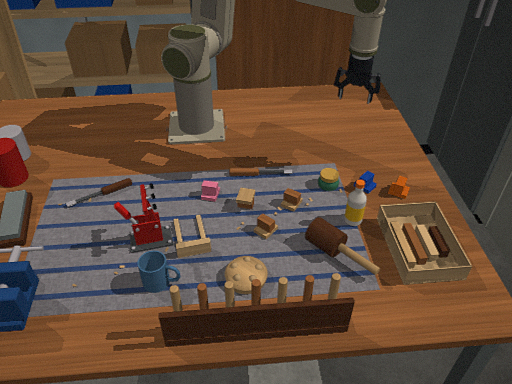

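View pics/top0.png

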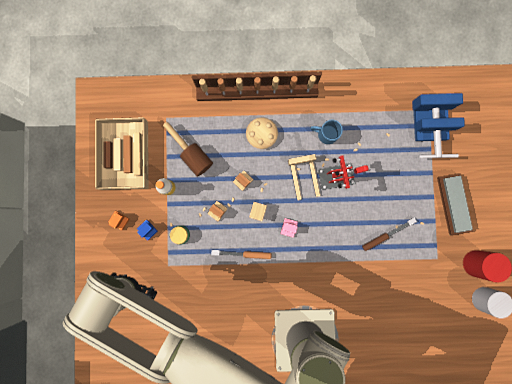

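The top view shows the jig at (305,178) with its stop at (303,160), and the red clamp at (343,172). The candidate blanks are (242,181), (217,211) and (258,211). The look-alikes are pink (289,228), blue (147,229) and orange (118,220). I'll confirm this in one enlarged crop.

Run:
```python
import cv2,numpy as np
a=cv2.imread("pics/top0.png")[145:245,195:395];b=cv2.imread("pics/scene0.png")[170:260,100:320]
a=cv2.resize(a,(600,300),interpolation=cv2.INTER_CUBIC);b=cv2.resize(b,(600,245),interpolation=cv2.INTER_CUBIC)
cv2.imwrite("pics/crop0.png",np.vstack([a,b]))
```

```text
(no output)
```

View pics/crop0.png

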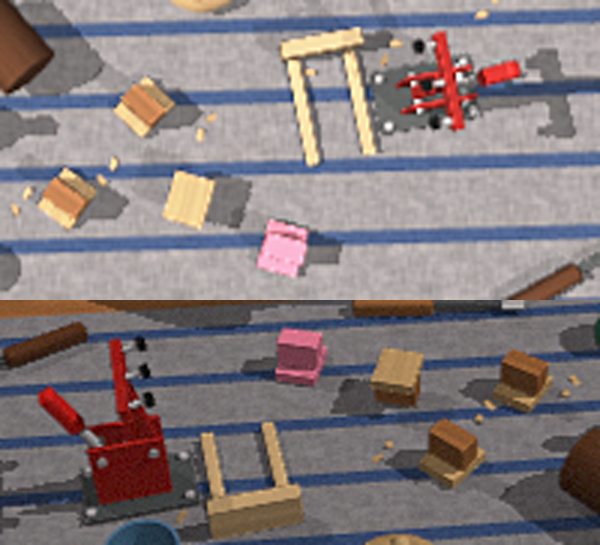

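In the enlarged crop, the full-image pixels (242,181) and (217,211) are natural wood with a dark crown strip over a pale brim, so they are the two up blanks. (258,211) has a plain pale top, with the dark crown under the brim in the scene view, so it is the down blank. The pink, blue and orange ones are excluded by colour.

```bash
cat > h.py <<'E'
import numpy as np,cv2
def ray(c,uv,T=None):
    T=c["T"] if T is None else T
    d=T[:3,:3]@np.linalg.solve(c["mtx"],[uv[0],uv[1],1.]);return T[:3,3],d
def onz(c,uv,z,T=None):
    o,d=ray(c,uv,T);return o+d*(z-o[2])/d[2]
def tri(a,b):
    (o1,d1),(o2,d2)=a,b;s=np.linalg.lstsq(np.c_[d1,-d2],o2-o1,rcond=None)[0]
    p,q=o1+s[0]*d1,o2+s[1]*d2;return (p+q)/2,np.linalg.norm(p-q)
def wood(img):
    h=cv2.cvtColor(img,cv2.COLOR_BGR2HSV);return cv2.inRange(h,(8,70,60),(28,255,255))
E
python3 - <<'E'
from h import *
t=np.load("top0.npz");s=np.load("scene0.npz")
for nm,c in(("top",t),("scene",s)):
    m=wood(c["color"])
    for k in cv2.findContours(m,cv2.RETR_EXTERNAL,cv2.CHAIN_APPROX_NONE)[0]:
        a=cv2.contourArea(k)
        if 60<a<3000:
            r=cv2.minAreaRect(k);u,v=map(int,r[0]);z=c["depth"][v,u]
            o,d=ray(c,r[0]);p=o+d*z
            if p[0]<750 and -100<p[1]<450: print(nm,a,np.round(r[0],1),np.round(r[1],1),round(r[2],1),p.round(1))
# jig corners & others from top (px) : crop/3+offset
f=lambda x,y:(x/3+195,y/3+145)
for n,uv,z in(("stopL",f(282,50),45),("stopR",f(362,35),45),("railLend",f(315,163),12),("railRend",f(371,152),12),("grip",f(498,72),147),("basecorner",f(388,128),8)):print(n,onz(t,uv,z).round(1))
E
```

```text
scene 654.5 [191.1 235.5] [38.5 34.8] 79.7 [594.9 -18.6   3.6]
scene 354.5 [264.6 226.1] [22.7 21.1] 33.7 [605.2 206.3  34.2]
scene 303.5 [291.5 199.6] [19.5 19.7] 21.8 [497.8 305.2  35.7]
scene 295.5 [244.8 197.9] [17.5 19.9] 5.7 [487.4 155.5  46.4]
stopL [648.4  38.6  45. ]
stopR [664.2 -59.8  45. ]
railLend [ 5.104e+02 -4.000e-01  1.200e+01]
railRend [522.2 -70.2  12. ]
grip [ 603.1 -198.5  147. ]
basecorner [551.8 -93.1   8. ]
```

```bash
cat >> h.py <<'E'
from scipy.spatial.transform import Rotation as Ro
def pose(s):
    T=np.eye(4);T[:3,:3]=Ro.from_euler("xyz",s["tcp_rot"],degrees=True).as_matrix();T[:3,3]=s["tool_pos"];return T
def goto(s,p,yaw):
    "remaining shift in current tool axes, yaw turn (tool z units of 5deg)"
    T=pose(s);d=T[:3,:3].T@(np.array(p)-T[:3,3]);dy=(yaw-s["tcp_rot"][2]+180)%360-180
    print("shift",d.round(1),"turn_z units",round(-dy/5,2))
E
python3 - <<'E'
from bench import r
from h import *
s=r.sense();d=r.snapshot("wrist");print(d["mtx"],d["hand_eye"].round(3))
goto(s,(500,190,330),189)
E
```

```text
[[335.44506875   0.         252.59588444]
 [  0.         335.44506875 191.70448016]
 [  0.           0.           1.        ]] [[ 1.0000e-03 -9.5500e-01 -2.9700e-01  7.5928e+01]
 [ 1.0000e+00  1.0000e-03  1.0000e-03  9.1100e-01]
 [-0.0000e+00 -2.9700e-01  9.5500e-01 -1.4218e+02]
 [ 0.0000e+00  0.0000e+00  0.0000e+00  1.0000e+00]]
shift [-373.5 -216.7  -99.3] turn_z units -6.78
```

>>> apply_moves([
  [1,-40,-28,-2,0,0,0],
  [1,-40,-28,-2,0,0,0],
  [1,-40,-28,-2,0,0,0],
  [1,-40,-28,-2,0,0,0],
  [1,-40,-28,-2,0,0,0],
  [1,-40,-28,-2,0,0,0],
  [1,-40,-28,-2,0,0,0],
  [1,-40,-28,-2,0,0,0],
])

```text
time: 0.95
tool_pos: [449.0, 204.4, 247.3]
tcp_rot: [180.0, -0.0, 155.1]
ft_force: [0.9, 1.0, 0.1]
finger_gap: 85.0
grip_force: 0.0
```

>>> apply_moves([
  [1,-40,-28,-2,0,0,0],
  [1,-40,-28,-2,0,0,0],
  [1,0,0,0,0,0,-1],
  [1,0,0,0,0,0,-1],
  [1,0,0,0,0,0,-1],
  [1,0,0,0,0,0,-1],
  [1,0,0,0,0,0,-1],
  [1,0,0,0,0,0,-1],
])

```text
time: 1.75
tool_pos: [497.4, 121.7, 250.9]
tcp_rot: [-180.0, -0.0, -174.7]
ft_force: [0.7, 0.5, -0.3]
finger_gap: 85.6
grip_force: 0.0
```

```bash
cat > look.py <<'E'
import sys
from bench import r
from h import *
n=sys.argv[1]
s=r.sense();d=r.snapshot("wrist");T=pose(s)@d["hand_eye"]
cv2.imwrite(f"pics/{n}.png",d["color"]);np.savez(f"{n}.npz",color=d["color"],depth=d["depth"],mtx=d["mtx"],T=T)
print(s["time"],np.round(s["tool_pos"],1),np.round(s["tcp_rot"],2),s["finger_gap"])
E
python3 look.py w1
```

```text
1.75 [497.4 121.7 250.9] [-1.8000e+02 -4.0000e-02 -1.7471e+02] 85.63026299533747
```

View pics/w1.png

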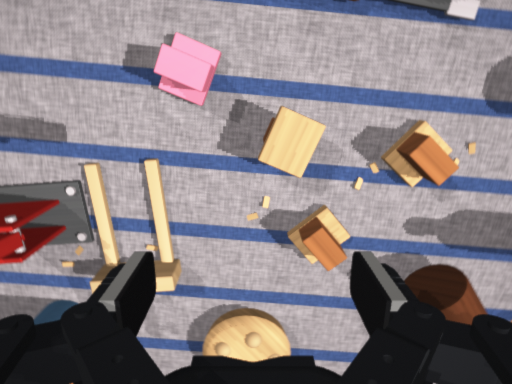

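The wrist view shows the up blanks at (422,155) and (320,238), the down blank at (292,141) with its flat pale top, and the jig rails at (103,215) and (162,212). The stop, near (135,275), is partly hidden by a finger. I'll take a second viewpoint.

>>> apply_moves([
  [1,23,-32,0,0,0,0],
  [1,23,-32,0,0,0,0],
  [1,20,-30,0,0,0,0],
  [1,0,0,0,0,0,0],
  [1,0,0,0,0,0,0],
  [1,0,0,0,0,0,0],
  [1,0,0,0,0,0,0],
  [1,0,0,0,0,0,0],
])

```text
time: 2.6
tool_pos: [440.3, 23.0, 251.1]
tcp_rot: [180.0, -0.0, -174.9]
ft_force: [0.2, 1.3, 0.6]
finger_gap: 85.4
grip_force: 0.0
```

```bash
python3 look.py w2
```

```text
2.6 [440.3  23.  251.1] [ 1.7999e+02 -2.0000e-02 -1.7486e+02] 85.38062308951724
```

View pics/w2.png

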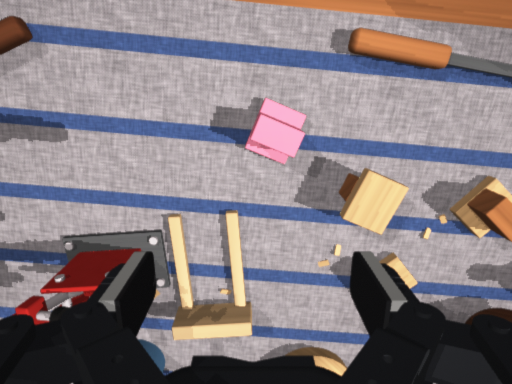

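```bash
cat >> h.py <<'E'
def cloud(c):
    h,w=c["depth"].shape;u,v=np.meshgrid(np.arange(w),np.arange(h));Z=c["depth"]
    P=np.linalg.inv(c["mtx"])@np.stack([u,v,np.ones_like(u)],0).reshape(3,-1)*Z.reshape(1,-1)
    return (c["T"][:3,:3]@P+c["T"][:3,3:]).T.reshape(h,w,3)
def tops(c,lo,hi,amin=150):
    X=cloud(c);m=((X[...,2]>lo)&(X[...,2]<hi)&(c["depth"]>0)).astype(np.uint8)*255&wood(c["color"])
    n,l,st,_=cv2.connectedComponentsWithStats(m)
    for i in range(1,n):
        if st[i,4]<amin: continue
        pts=X[l==i];r=cv2.minAreaRect(pts[:,:2].astype(np.float32));z=np.median(pts[:,2])
        ku=cv2.minAreaRect(np.argwhere(l==i)[:,::-1].astype(np.float32))
        yield st[i],r,z,ku
E
python3 - <<'E'
from h import *
for n in("w1","w2"):
    c=np.load(n+".npz")
    for lo,hi in((42,60),(8,20),(36,52)):
        for st,r,z,k in tops(c,lo,hi): print(n,(lo,hi),st[4],"px",np.round(k[0],1),"c",np.round(r[0],1),np.round(r[1],1),round(r[2],1),"z",round(float(z),1))
E
```

```text
w1 (42, 60) 2841 px [291.  142.2] c [472.6 160.2] [50.3 60. ] 71.9 z 49.5
w1 (42, 60) 1334 px [432.1 160.3] c [477.8 310.4] [50.  28.1] 52.3 z 49.4
w1 (42, 60) 1044 px [323.3 248. ] c [589.1 212.7] [50.6 28. ] 45.1 z 49.3
w1 (42, 60) 257 px [164.5 282.5] c [653.3  31.4] [21.2 20.8] 6.1 z 44.2
w1 (8, 20) 1131 px [417. 154.] c [477.4 310.5] [50.3 60.3] 53.1 z 14.5
w1 (8, 20) 1270 px [156.7 218.8] c [587.9  13. ] [152.2  29.4] 12.1 z 11.3
w1 (8, 20) 1304 px [100.6 215.8] c [590.2 -54.7] [135.3  19.3] 7.4 z 11.2
w1 (8, 20) 954 px [317.8 235.1] c [588.8 212.7] [50.6 59.4] 45.3 z 14.5
w1 (8, 20) 286 px [247.7 320.3] c [720.3 137.9] [100.4  28.6] 89.2 z 13.9
w1 (36, 52) 2865 px [290.9 142.1] c [472.5 160.2] [50.3 60. ] 71.9 z 49.4
w1 (36, 52) 1400 px [431.3 159.8] c [477.8 310.4] [50.  28.1] 52.3 z 49.4
w1 (36, 52) 1118 px [322.9 247. ] c [589.1 212.7] [50.8 27.9] 45.0 z 49.3
w1 (36, 52) 329 px [164.8 281. ] c [653.5  31.1] [21.2 21.7] 11.3 z 43.8
w1 (36, 52) 1243 px [246.9 345.5] c [740.6 138.8] [84.9 43.1] 84.5 z 39.2
w2 (42, 60) 2534 px [374.  201.8] c [472.3 159.7] [50.6 60.4] 72.0 z 49.4
w2 (42, 60) 812 px [505.7 217.1] c [478.  310.3] [51.5 27.9] 51.8 z 49.3
w2 (42, 60) 1089 px [211.5 329.9] c [659.2  -7.8] [21.7 99.1] 7.9 z 44.2
w2 (8, 20) 285 px [10.7 29.9] c [ 336.9 -231.5] [19.3 35.8] 67.7 z 17.7
w2 (8, 20) 491 px [398.3  47.6] c [312.4 165. ] [102.8  23.9] 84.6 z 18.1
w2 (8, 20) 1048 px [485.3 207.3] c [478.2 310.6] [52.3 59.2] 52.6 z 14.4
w2 (8, 20) 2600 px [209.4 264.6] c [586.1 -16.4] [143.2  98.9] 6.8 z 11.4
w2 (8, 20) 381 px [401.8 270.8] c [572.1 229.1] [51.2 16.4] 51.0 z 14.3
w2 (8, 20) 220 px [320.2 355.4] c [714.8 145.1] [78.1 17.3] 82.5 z 13.3
w2 (36, 52) 2629 px [373.2 201.3] c [472.3 159.7] [50.6 60.4] 72.0 z 49.4
w2 (36, 52) 905 px [504.  215.5] c [478.  310.3] [51.5 27.9] 51.8 z 49.2
w2 (36, 52) 1332 px [211.5 328.5] c [659.2  -7.7] [21.8 99.2] 8.2 z 44.0
```

Run:
```python
from h import *
c1=np.load("w1.npz");c2=np.load("w2.npz")
print("tri down",tri(ray(c1,(291,142.2)),ray(c2,(374,201.8))))
X=cloud(c2);m=(wood(c2["color"])>0)&(X[...,2]>9.5)&(X[...,2]<13)&(X[...,0]>500)&(X[...,0]<645)&(abs(X[...,1]+16)<60)
P=X[m][:,:2]
for yaw in (7,7.5,8,8.5,9,9.5,10):
    a=np.radians(yaw);ex=np.array([np.cos(a),np.sin(a)]);ey=np.array([-ex[1],ex[0]])
    y=P@ey;x=P@ex;L=y>np.mean([y.min(),y.max()])
    print(yaw,"left",np.percentile(y[L],[1,99]).round(1),"right",np.percentile(y[~L],[1,99]).round(1),"xmin",np.percentile(x[L],1).round(1),np.percentile(x[~L],1).round(1),
     "slope",np.degrees(np.polyfit(x[L],y[L],1)[0]).round(2),np.degrees(np.polyfit(x[~L],y[~L],1)[0]).round(2))
m=(X[...,2]>42)&(X[...,2]<47)&(wood(c2["color"])>0)&(X[...,0]>620);P=X[m][:,:2];a=np.radians(8.4);ex=np.array([np.cos(a),np.sin(a)]);ey=np.array([-ex[1],ex[0]])
print("stop",np.percentile(P@ex,[1,99]),np.percentile(P@ey,[1,99]), cv2.minAreaRect(P.astype(np.float32)))
m=(X[...,2]>42)&(X[...,2]<47);
```

```text
tri down (array([472.16054775, 160.38279836,  45.89786294]), np.float64(0.20585494460658557))
7 left [-64.5 -46.3] right [-135.4 -118.2] xmin 509.3 512.3 slope 2.23 2.23
7.5 left [-69.  -51.9] right [-139.9 -123.5] xmin 508.8 511.1 slope 1.73 1.73
8 left [-73.6 -57.5] right [-144.6 -128.9] xmin 508.3 509.8 slope 1.24 1.24
8.5 left [-78.3 -63. ] right [-149.2 -134.3] xmin 507.7 508.6 slope 0.75 0.75
9 left [-83.1 -68.4] right [-154.  -139.6] xmin 507.1 507.3 slope 0.25 0.25
9.5 left [-88.1 -73.3] right [-159.  -144.5] xmin 506.3 505.9 slope -0.24 -0.24
10 left [-93.4 -78. ] right [-164.1 -149.2] xmin 505.6 504.7 slope -0.74 -0.73
stop [640.96974936 661.00509966] [-152.27300028  -55.46134957] ((659.2223510742188, -7.755210876464844), (21.73650550842285, 99.13316345214844), 7.9089789390563965)
```

>>> apply_moves([
  [1,0,0,10,0,0,1],
  [1,0,0,10,0,0,1],
  [1,0,0,10,0,0,1],
  [1,0,0,10,0,0,1],
  [1,0,0,10,0,0,1],
  [1,0,0,10,0,0,1],
  [1,0,0,10,0,0,1],
  [1,0,0,10,0,0,1],
])

```text
time: 3.45
tool_pos: [440.2, 22.7, 170.8]
tcp_rot: [-180.0, -0.0, 144.9]
ft_force: [-0.1, -0.1, 0.4]
finger_gap: 85.4
grip_force: 0.0
```

>>> apply_moves([
  [1,0,0,10,0,0,1],
  [1,0,0,10,0,0,1],
  [1,6,48,0,0,0,0],
  [1,6,48,0,0,0,0],
  [1,6,48,0,0,0,0],
  [1,6,48,0,0,0,0],
  [1,5,47,0,0,0,0],
  [1,0,0,0,0,0,0],
])

```text
time: 4.25
tool_pos: [589.6, 216.6, 148.3]
tcp_rot: [-179.9, -0.1, 135.3]
ft_force: [-1.5, -1.1, 0.2]
finger_gap: 85.6
grip_force: 0.0
```

```bash
cat >> h.py <<'E'
def goto(s,p,yaw):
    "shift still to make, in tool axes as they stand after the yaw turn"
    y=np.radians(yaw);ax=np.array([[np.cos(y),np.sin(y),0],[np.sin(y),-np.cos(y),0],[0,0,-1]])
    print("t",s["time"],"at",np.round(s["tool_pos"],1),np.round(s["tcp_rot"],2),"F",np.round(s["ft_force"],1),"gap",round(float(s["finger_gap"]),1),"shift",(ax@(np.array(p)-s["tool_pos"])).round(1),"turn_z",round(-((yaw-s["tcp_rot"][2]+180)%360-180)/5,2))
JO=np.array([576.9,-21.3]);JY=9.25
def jig(x,y,z):
    a=np.radians(JY);return np.array([JO[0]+x*np.cos(a)-y*np.sin(a),JO[1]+x*np.sin(a)+y*np.cos(a),z])
E
python3 -c "
from bench import r
from h import *
goto(r.sense(),(588.9,212.7,18),135.1)"; python3 look.py w3
python3 - <<'E'
from h import *
c=np.load("w3.npz")
for st,r,z,k in tops(c,42,60): print(st[4],np.round(k[0],1),np.round(r[0],1),np.round(r[1],1),round(r[2],1),z.round(1))
E
```

```text
t 4.25 at [589.6 216.6 148.3] [-1.7991e+02 -1.3000e-01  1.3530e+02] F [-1.5 -1.1  0.2] gap 85.6 shift [ -2.3  -3.2 130.3] turn_z 0.04
4.25 [589.6 216.6 148.3] [-1.7991e+02 -1.3000e-01  1.3530e+02] 85.6464949304754
259 [476.4  52.6] [625.1 392.3] [42.9  5.3] 40.1 56.0
6097 [ 82.1 134.2] [473.  160.5] [51.2 59.8] 71.5 49.4
2399 [248.5 195.5] [589.6 213.1] [49.5 28.4] 44.4 49.4
150 [348.8 351.3] [759.8 172.6] [13.2 13.8] 80.4 43.3
```

>>> apply_moves([
  [1,-2,-3,30,0,0,0],
  [1,0,0,30,0,0,0],
  [1,0,0,30,0,0,0],
  [1,0,0,25,0,0,0],
  [1,0,0,10,0,0,0],
  [1,0,0,4,0,0,0],
  [1,0,0,0,0,0,0],
  [1,0,0,0,0,0,0],
])

```text
time: 5.1
tool_pos: [588.9, 208.7, 24.2]
tcp_rot: [179.9, 0.1, 135.1]
ft_force: [0.6, -0.6, 0.1]
finger_gap: 85.0
grip_force: 0.0
```

>>> apply_moves([
  [-1,0,0,0,0,0,0],
  [-1,0,0,0,0,0,0],
  [-1,0,0,0,0,0,0],
  [-1,0,0,0,0,0,0],
  [-1,0,0,0,0,0,0],
  [-1,0,0,0,0,0,0],
  [-1,0,0,0,0,0,0],
  [-1,0,0,0,0,0,0],
], squeeze=40)

```text
time: 5.9
tool_pos: [588.4, 208.7, 23.3]
tcp_rot: [179.9, 0.0, 135.1]
ft_force: [-0.5, -0.5, 5.8]
finger_gap: 49.4
grip_force: 42.5
```

```bash
python3 -c "
from bench import r
from h import *
goto(r.sense(),jig(38,0,120),189.25)"
```

```text
t 5.9 at [588.4 208.7  23.3] [1.7992e+02 5.0000e-02 1.3509e+02] F [-0.5 -0.5  5.8] gap 49.4 shift [  10.3 -225.2  -96.7] turn_z -10.83
```

>>> apply_moves([
  [-1,0,0,-32,0,0,0],
  [-1,0,0,-32,0,0,-1],
  [-1,0,0,-33,0,0,-1],
  [-1,0,0,0,0,0,-1],
  [-1,0,0,0,0,0,-1],
  [-1,0,0,0,0,0,-1],
  [-1,0,0,0,0,0,-1],
  [-1,0,0,0,0,0,-1],
])

```text
time: 6.7
tool_pos: [587.3, 208.4, 118.8]
tcp_rot: [-180.0, -0.0, 170.3]
ft_force: [0.1, 0.2, -1.2]
finger_gap: 49.2
grip_force: 42.0
```

>>> apply_moves([
  [-1,0,0,0,0,0,-1],
  [-1,0,0,0,0,0,-1],
  [-1,0,-20,0,0,0,-1],
  [-1,2,-45,0,0,0,-0.83],
  [-1,3,-45,0,0,0,0],
  [-1,3,-45,0,0,0,0],
  [-1,0,-45,0,0,0,0],
  [-1,0,-25,0,0,0,0],
])

```text
time: 7.5
tool_pos: [609.2, -18.9, 119.0]
tcp_rot: [-180.0, -0.0, -170.9]
ft_force: [-0.1, 0.2, -1.2]
finger_gap: 49.4
grip_force: 42.0
```

>>> apply_moves([
  [-1,0,0,0,0,0,0],
  [-1,0,0,0,0,0,0],
  [-1,0,0,10,0,0,0],
  [-1,0,0,0,0,0,0],
  [-1,0,0,0,0,0,0],
  [-1,0,0,0,0,0,0],
  [-1,0,0,0,0,0,0],
  [-1,0,0,0,0,0,0],
])

```text
time: 8.3
tool_pos: [609.6, -15.2, 109.6]
tcp_rot: [-180.0, 0.0, -170.7]
ft_force: [0.3, 0.1, -0.9]
finger_gap: 49.6
grip_force: 42.0
```

```bash
python3 -c "
from bench import r
from h import *
goto(r.sense(),jig(40.4,0,26),189.25)"; python3 look.py w4
python3 - <<'E'
from h import *
c=np.load("w4.npz");X=cloud(c)
for st,r,z,k in tops(c,42,60): print(st[4],np.round(k[0],1),np.round(r[0],1),np.round(r[1],1),round(r[2],1),z.round(1))
E
```

```text
t 8.3 at [609.6 -15.2 109.6] [-1.7999e+02  2.0000e-02 -1.7074e+02] F [ 0.3  0.1 -0.9] gap 49.6 shift [-7.1 -0.7 83.6] turn_z 0.0
8.3 [609.6 -15.2 109.6] [-1.7999e+02  2.0000e-02 -1.7074e+02] 49.61947478731159
```

View pics/w4.png

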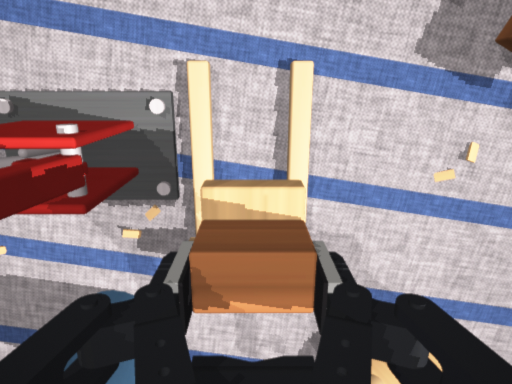

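The crown of the held up blank is at (252,265), square with the channel rails at (200,120) and (301,120). I'll measure how well the blank is centred on the channel in this same view.

Run:
```python
from h import *
c=np.load("w4.npz");X=cloud(c);w=wood(c["color"])>0
a=np.radians(JY);ex=np.array([np.cos(a),np.sin(a)]);ey=np.array([-ex[1],ex[0]])
D=X[...,:2]-JO;x=D@ex;y=D@ey;z=X[...,2]
m=w&(z>9)&(z<13)&(x<0)&(abs(y)<50)
L=m&(y>0);R=m&(y<0)
print("rails L",np.percentile(y[L],[2,98]),"R",np.percentile(y[R],[2,98]),"xmin",np.percentile(x[L],1),np.percentile(x[R],1),[np.degrees(np.polyfit(x[q],y[q],1)[0]) for q in(L,R)])
b=w&(z>95)&(z<150)&(abs(y)<45)
for lo,hi in((98,112),(130,145)):
    q=b&(z>lo)&(z<hi);print("blank",q.sum(),np.percentile(x[q],[1,99]),np.percentile(y[q],[1,99]),np.median(z[q]))
```

```text
rails L [27.52204244 37.63266462] R [-43.10343284 -28.33564345] xmin -59.06875153056232 -59.644921767733805 [np.float64(-2.3531925993566447), np.float64(-0.8370476728989477)]
blank 4225 [ 2.11435128 18.80504199] [-22.68694121  25.79438756] 100.83560815701
blank 8281 [17.93260667 45.31035755] [-22.52120176  25.83569353] 135.615031885739
```

>>> apply_moves([
  [-1,0,-1.5,20,0,0,0],
  [-1,0,0,30,0,0,0],
  [-1,0,0,20,0,0,0],
  [-1,0,0,8,0,0,0],
  [-1,0,0,4,0,0,0],
  [-1,0,0,2,0,0,0],
  [-1,0,0,0,0,0,0],
  [-1,0,0,0,0,0,0],
])

```text
time: 9.15
tool_pos: [610.6, -17.0, 26.6]
tcp_rot: [-180.0, 0.1, -170.8]
ft_force: [-0.0, 0.7, -0.7]
finger_gap: 49.5
grip_force: 42.0
```

>>> apply_moves([
  [-1,-3,0,0,0,0,0],
  [-1,-3,0,0,0,0,0],
  [-1,-3,0,0,0,0,0],
  [-1,-1,0,0,0,0,0],
  [-1,0,0,0,0,0,0],
  [-1,0,0,0,0,0,0],
  [-1,0,0,0,0,0,0],
  [-1,0,0,0,0,0,0],
])

```text
time: 9.95
tool_pos: [619.4, -15.3, 25.2]
tcp_rot: [180.0, -0.0, -170.8]
ft_force: [-0.0, 0.5, -1.1]
finger_gap: 49.4
grip_force: 42.0
```

>>> apply_moves([
  [-1,-1,0,1,0,0,0],
  [-1,-1,0,0,0,0,0],
  [-1,-1,0,0,0,0,0],
  [-1,-1,0,0,0,0,0],
  [-1,-0.5,0,0,0,0,0],
  [-1,0,0,0,0,0,0],
  [-1,0,0,0,0,0,0],
  [-1,0,0,0,0,0,0],
])

```text
time: 10.75
tool_pos: [621.9, -14.8, 23.6]
tcp_rot: [180.0, -0.3, -170.8]
ft_force: [-10.0, -1.9, 4.3]
finger_gap: 49.1
grip_force: 42.7
```

>>> apply_moves([
  [1,0.5,0,0,0,0,0],
  [1,0,0,0,0,0,0],
  [1,0,0,0,0,0,0],
  [1,0,0,0,0,0,0],
  [1,0,0,-10,0,0,0],
  [1,0,0,-35,0,0,0],
  [1,0,0,-35,0,0,0],
  [1,0,0,-30,0,0,1],
])

```text
time: 11.55
tool_pos: [624.0, -14.7, 137.1]
tcp_rot: [-180.0, 0.1, -175.8]
ft_force: [0.6, 1.0, -0.2]
finger_gap: 85.4
grip_force: 0.0
```

>>> apply_moves([
  [1,0,0,0,0,0,1],
  [1,0,0,0,0,0,1],
  [1,0,0,0,0,0,1],
  [1,0,0,0,0,0,1],
  [1,40,24,0,0,0,0.47],
  [1,40,24,0,0,0,0],
  [1,40,24,0,0,0,0],
  [1,40,24,0,0,0,0],
])

```text
time: 12.35
tool_pos: [498.9, 126.1, 135.1]
tcp_rot: [180.0, 0.1, 161.9]
ft_force: [0.8, 0.9, 1.1]
finger_gap: 85.2
grip_force: 0.0
```

>>> apply_moves([
  [1,36,24,0,0,0,0],
  [1,0,0,0,0,0,0],
  [1,0,0,0,0,0,0],
  [1,0,0,20,0,0,0],
  [1,0,0,0,0,0,0],
  [1,0,0,0,0,0,0],
  [1,0,0,0,0,0,0],
  [1,0,0,0,0,0,0],
])

```text
time: 13.15
tool_pos: [473.9, 158.7, 115.1]
tcp_rot: [180.0, 0.1, 161.8]
ft_force: [0.1, -0.2, -0.5]
finger_gap: 85.3
grip_force: 0.0
```

```bash
python3 -c "
from bench import r
from h import *
goto(r.sense(),(472.4,160.1,20),161.9)"; python3 look.py w5
python3 - <<'E'
from h import *
c=np.load("w5.npz")
for st,r,z,k in tops(c,42,60): print(st[4],np.round(k[0],1),np.round(r[0],1),np.round(r[1],1),round(r[2],1),z.round(1))
E
```

```text
t 13.15 at [473.9 158.7 115.1] [1.7997e+02 5.0000e-02 1.6184e+02] F [ 0.1 -0.2 -0.5] gap 85.3 shift [ 1.8  0.8 95.1] turn_z -0.01
13.15 [473.9 158.7 115.1] [1.7997e+02 5.0000e-02 1.6184e+02] 85.31808666483474
3389 [479.7 139.7] [477.8 310.7] [51.3 28.2] 52.6 49.4
6616 [252.5 202.5] [472.6 160.3] [50.  60.5] 72.0 49.4
```

>>> apply_moves([
  [1,1.8,1,25,0,0,0],
  [1,0,0,30,0,0,0],
  [1,0,0,25,0,0,0],
  [1,0,0,10,0,0,0],
  [1,0,0,4,0,0,0],
  [1,0,0,0,0,0,0],
  [-1,0,0,0,0,0,0],
  [-1,0,0,0,0,0,0],
])

```text
time: 14.0
tool_pos: [472.9, 160.8, 21.8]
tcp_rot: [179.9, 0.1, 161.9]
ft_force: [0.5, 0.2, -0.9]
finger_gap: 58.9
grip_force: 0.0
```

>>> apply_moves([
  [-1,0,0,0,0,0,0],
  [-1,0,0,0,0,0,0],
  [-1,0,0,0,0,0,0],
  [-1,0,0,0,0,0,0],
  [-1,0,0,0,0,0,0],
  [-1,0,0,0,0,0,0],
  [-1,0,0,0,0,0,0],
  [-1,0,0,0,0,0,0],
])

```text
time: 14.8
tool_pos: [472.9, 160.8, 21.6]
tcp_rot: [179.9, 0.1, 161.9]
ft_force: [-0.0, 0.2, 6.2]
finger_gap: 49.4
grip_force: 42.4
```

```bash
python3 -c "
from bench import r
from h import *
goto(r.sense(),jig(-6,-1.5,120),189.25)"
```

```text
t 14.8 at [472.9 160.8  21.6] [1.7993e+02 1.2000e-01 1.6189e+02] F [-0.   0.2  6.2] gap 49.4 shift [ -67.4 -198.   -98.4] turn_z -5.47
```

>>> apply_moves([
  [-1,0,0,-32,0,0,0],
  [-1,0,0,-33,0,0,-1],
  [-1,0,0,-33,0,0,-1],
  [-1,0,0,0,0,0,-1],
  [-1,0,0,0,0,0,-1],
  [-1,0,0,0,0,0,-1],
  [-1,-14,-40,0,0,0,-0.47],
  [-1,-14,-40,0,0,0,0],
])

```text
time: 15.6
tool_pos: [510.6, 85.3, 118.5]
tcp_rot: [180.0, 0.0, -170.5]
ft_force: [0.7, -0.0, -0.7]
finger_gap: 49.5
grip_force: 41.9
```

>>> apply_moves([
  [-1,-14,-40,0,0,0,0],
  [-1,-13,-40,0,0,0,0],
  [-1,-13,-38,0,0,0,0],
  [-1,0,0,0,0,0,0],
  [-1,0,0,0,0,0,0],
  [-1,0,0,0,0,0,0],
  [-1,0,0,0,0,0,0],
  [-1,0,0,0,0,0,0],
])

```text
time: 16.4
tool_pos: [568.7, -23.7, 118.3]
tcp_rot: [180.0, -0.0, -170.7]
ft_force: [0.8, 0.7, -0.7]
finger_gap: 48.9
grip_force: 41.9
```

```bash
python3 -c "
from bench import r
from h import *
goto(r.sense(),jig(-6,-1,24),189.25)"; python3 look.py w6;python3 - <<'E'
from h import *
c=np.load("w6.npz");X=cloud(c);w=wood(c["color"])>0
a=np.radians(JY);ex=np.array([np.cos(a),np.sin(a)]);ey=np.array([-ex[1],ex[0]])
D=X[...,:2]-JO;x=D@ex;y=D@ey;z=X[...,2]
b=w&(abs(y)<45)
for lo,hi in((95,120),(140,155),(46,53)):
    q=b&(z>lo)&(z<hi)
    if q.sum()>20:print("z",np.median(z[q]),q.sum(),np.percentile(x[q],[1,99]),np.percentile(y[q],[1,99]))
m=b&(z>9)&(z<13)&(x<-35)
print("rail inner",np.percentile(y[m&(y>0)],2),np.percentile(y[m&(y<0)],98))
E
```

```text
t 16.4 at [568.7 -23.7 118.3] [ 179.99   -0.   -170.68] F [ 0.8  0.7 -0.7] gap 48.9 shift [-2.4  0.1 94.3] turn_z 0.01
16.4 [568.7 -23.7 118.3] [ 179.99   -0.   -170.68] 48.91108001361195
z 146.16101638881392 17330 [-37.95736743  20.62947048] [-24.40705858  24.08037429]
rail inner 27.579960124444305 -28.409629256135663
```

View pics/w6.png

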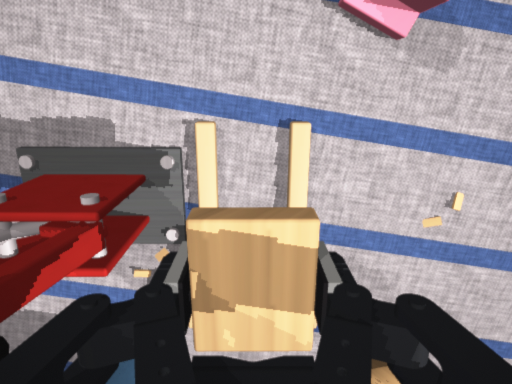

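The down blank is held at (253,280), centred over the channel and about 9 mm short of its place. That gives it clearance to go down behind the far blank.

>>> apply_moves([
  [-1,0,0,30,0,0,0],
  [-1,0,0,30,0,0,0],
  [-1,0,0,20,0,0,0],
  [-1,0,0,8,0,0,0],
  [-1,0,0,4,0,0,0],
  [-1,0,0,2,0,0,0],
  [-1,0,0,1,0,0,0],
  [-1,0,0,0,0,0,0],
])

```text
time: 17.25
tool_pos: [569.9, -24.8, 24.4]
tcp_rot: [-180.0, 0.1, -170.8]
ft_force: [-0.2, -0.2, 0.0]
finger_gap: 49.1
grip_force: 42.0
```

>>> apply_moves([
  [-1,-2,0,0,0,0,0],
  [-1,-2,0,0,0,0,0],
  [-1,-1,0,0,0,0,0],
  [-1,-1,0,0,0,0,0],
  [-1,0,0,0,0,0,0],
  [-1,0,0,0,0,0,0],
  [-1,0,0,0,0,0,0],
  [-1,0,0,0,0,0,0],
])

```text
time: 18.05
tool_pos: [574.9, -23.8, 23.3]
tcp_rot: [-180.0, -0.0, -170.8]
ft_force: [-0.2, -0.7, -1.0]
finger_gap: 49.1
grip_force: 42.0
```

>>> apply_moves([
  [-1,0,0,1,0,0,0],
  [-1,-1,0,0,0,0,0],
  [-1,-1,0,0,0,0,0],
  [-1,-0.7,0,0,0,0,0],
  [-1,-0.5,0,0,0,0,0],
  [-1,0,0,0,0,0,0],
  [-1,0,0,0,0,0,0],
  [-1,0,0,0,0,0,0],
])

```text
time: 18.85
tool_pos: [576.9, -23.4, 21.8]
tcp_rot: [180.0, -0.2, -170.8]
ft_force: [-6.4, -2.1, 2.0]
finger_gap: 49.4
grip_force: 42.3
```

>>> apply_moves([
  [1,0.5,0,0,0,0,0],
  [1,0,0,0,0,0,0],
  [1,0,0,0,0,0,0],
  [1,0,0,0,0,0,0],
  [1,0,0,-10,0,0,0],
  [1,0,0,-35,0,0,0],
  [1,0,0,-35,0,0,0.37],
  [1,0,0,-30,0,0,1],
])

```text
time: 19.65
tool_pos: [578.1, -23.4, 135.0]
tcp_rot: [-180.0, 0.1, -177.7]
ft_force: [0.3, 0.4, 0.9]
finger_gap: 85.8
grip_force: 0.0
```

>>> apply_moves([
  [1,0,0,0,0,0,1],
  [1,0,0,0,0,0,1],
  [1,0,0,0,0,0,1],
  [1,0,0,0,0,0,1],
  [1,0,0,0,0,0,1],
  [1,0,0,0,0,0,1],
  [1,0,0,0,0,0,1],
  [1,0,0,0,0,0,1],
])

```text
time: 20.45
tool_pos: [577.9, -23.3, 133.2]
tcp_rot: [180.0, 0.0, 142.2]
ft_force: [0.5, 1.0, 0.1]
finger_gap: 85.4
grip_force: 0.0
```

>>> apply_moves([
  [1,35,25,0,0,0,0],
  [1,35,25,0,0,0,0],
  [1,35,25,0,0,0,0],
  [1,35,25,0,0,0,0],
  [1,35,26,0,0,0,0],
  [1,35,26,0,0,0,0],
  [1,35,26,0,0,0,0],
  [1,36,26,0,0,0,0],
])

```text
time: 21.25
tool_pos: [479.2, 311.5, 133.5]
tcp_rot: [179.9, 0.0, 142.4]
ft_force: [1.0, -0.1, -0.5]
finger_gap: 85.6
grip_force: 0.0
```

>>> apply_moves([
  [1,0,0,0,0,0,0],
  [1,0,0,0,0,0,0],
  [1,0,0,20,0,0,0],
  [1,0,0,0,0,0,0],
  [1,0,0,0,0,0,0],
  [1,0,0,0,0,0,0],
  [1,0,0,0,0,0,0],
  [1,0,0,0,0,0,0],
])

```text
time: 22.05
tool_pos: [480.1, 309.7, 113.1]
tcp_rot: [179.9, 0.0, 142.4]
ft_force: [-0.5, 0.9, 0.5]
finger_gap: 85.2
grip_force: 0.0
```

```bash
python3 -c "
from bench import r
from h import *
goto(r.sense(),(477.8,310.5,22),142.4)"; python3 look.py w7
python3 - <<'E'
from h import *
c=np.load("w7.npz")
for st,r,z,k in tops(c,42,60): print(st[4],np.round(k[0],1),np.round(r[0],1),np.round(r[1],1),round(r[2],1),z.round(1))
E
```

```text
t 22.05 at [480.1 309.7 113.1] [1.7994e+02 3.0000e-02 1.4237e+02] F [-0.5  0.9  0.5] gap 85.2 shift [ 2.3 -0.8 91.1] turn_z -0.01
22.05 [480.1 309.7 113.1] [1.7994e+02 3.0000e-02 1.4237e+02] 85.23343586826729
3262 [251.5 203.5] [478.2 311.4] [50.1 28.2] 52.5 49.5
1312 [474.1 296.7] [630.6 397.7] [58.7  7.3] 40.1 52.3
```

>>> apply_moves([
  [1,2.5,0,25,0,0,0],
  [1,0,0,30,0,0,0],
  [1,0,0,23,0,0,0],
  [1,0,0,9,0,0,0],
  [1,0,0,3,0,0,0],
  [1,0,0,0,0,0,0],
  [-1,0,0,0,0,0,0],
  [-1,0,0,0,0,0,0],
])

```text
time: 22.9
tool_pos: [478.6, 311.8, 23.8]
tcp_rot: [179.9, 0.1, 142.4]
ft_force: [-0.2, -0.5, 0.2]
finger_gap: 59.1
grip_force: 0.0
```

>>> apply_moves([
  [-1,0,0,0,0,0,0],
  [-1,0,0,0,0,0,0],
  [-1,0,0,0,0,0,0],
  [-1,0,0,0,0,0,0],
  [-1,0,0,0,0,0,0],
  [-1,0,0,0,0,0,0],
  [-1,0,0,0,0,0,0],
  [-1,0,0,0,0,0,0],
])

```text
time: 23.7
tool_pos: [478.6, 311.8, 23.7]
tcp_rot: [179.9, 0.1, 142.4]
ft_force: [0.3, 0.3, 6.5]
finger_gap: 49.2
grip_force: 42.5
```

```bash
python3 -c "
from bench import r
from h import *
goto(r.sense(),jig(-72,-1,120),189.25)"
```

```text
t 23.7 at [478.6 311.8  23.7] [1.7988e+02 5.0000e-02 1.4239e+02] F [0.3 0.3 6.5] gap 49.2 shift [  28.5 -345.6  -96.3] turn_z -9.37
```

>>> apply_moves([
  [-1,0,0,-32,0,0,-0.37],
  [-1,0,0,-32,0,0,-1],
  [-1,0,0,-32,0,0,-1],
  [-1,0,0,0,0,0,-1],
  [-1,0,0,0,0,0,-1],
  [-1,0,0,0,0,0,-1],
  [-1,0,0,0,0,0,-1],
  [-1,0,0,0,0,0,-1],
])

```text
time: 24.5
tool_pos: [477.4, 311.2, 118.2]
tcp_rot: [-180.0, -0.0, 179.4]
ft_force: [-0.9, 0.5, -0.3]
finger_gap: 49.3
grip_force: 41.9
```

>>> apply_moves([
  [-1,0,-20,0,0,0,-1],
  [-1,0,-20,0,0,0,-1],
  [-1,4,-48,0,0,0,0],
  [-1,5,-48,0,0,0,0],
  [-1,5,-48,0,0,0,0],
  [-1,5,-48,0,0,0,0],
  [-1,5,-48,0,0,0,0],
  [-1,5,-48,0,0,0,0],
])

```text
time: 25.3
tool_pos: [496.1, -19.5, 118.6]
tcp_rot: [-180.0, 0.0, -170.8]
ft_force: [0.9, 0.5, -1.0]
finger_gap: 49.0
grip_force: 42.0
```

>>> apply_moves([
  [-1,0,-12,0,0,0,0],
  [-1,0,0,0,0,0,0],
  [-1,0,0,10,0,0,0],
  [-1,0,0,0,0,0,0],
  [-1,0,0,0,0,0,0],
  [-1,0,0,0,0,0,0],
  [-1,0,0,0,0,0,0],
  [-1,0,0,0,0,0,0],
])

```text
time: 26.1
tool_pos: [498.5, -29.1, 108.5]
tcp_rot: [-180.0, 0.0, -170.7]
ft_force: [0.5, 0.7, -0.5]
finger_gap: 49.0
grip_force: 42.0
```

```bash
python3 -c "
from bench import r
from h import *
goto(r.sense(),jig(-72,-1,26),189.25)"; python3 look.py w8;python3 - <<'E'
from h import *
c=np.load("w8.npz");X=cloud(c);w=wood(c["color"])>0
a=np.radians(JY);ex=np.array([np.cos(a),np.sin(a)]);ey=np.array([-ex[1],ex[0]])
D=X[...,:2]-JO;x=D@ex;y=D@ey;z=X[...,2]
b=w&(abs(y)<45)
for lo,hi in((95,110),(125,150),(46,53)):
    q=b&(z>lo)&(z<hi)
    if q.sum()>20:print("z",np.median(z[q]),q.sum(),np.percentile(x[q],[1,99]),np.percentile(y[q],[1,99]))
E
```

```text
t 26.1 at [498.5 -29.1 108.5] [-1.7999e+02  2.0000e-02 -1.7072e+02] F [ 0.5  0.7 -0.5] gap 49.0 shift [-6.6 -5.9 82.5] turn_z 0.01
26.1 [498.5 -29.1 108.5] [-1.7999e+02  2.0000e-02 -1.7072e+02] 49.02233461556333
z 99.50708726425816 4413 [-107.62593204  -90.85939125] [-18.32071228  29.92839876]
z 134.24372160273367 8656 [-91.81439949 -64.41181949] [-18.35825673  29.95292831]
z 49.47572325173316 2808 [ 1.60978679 38.70449487] [-25.19018492  23.72124818]
```

>>> apply_moves([
  [-1,0,-6,0,0,0,0],
  [-1,0,0,30,0,0,0],
  [-1,0,0,30,0,0,0],
  [-1,0,0,16,0,0,0],
  [-1,0,0,5,0,0,0],
  [-1,0,0,2.5,0,0,0],
  [-1,0,0,0,0,0,0],
  [-1,0,0,0,0,0,0],
])

```text
time: 26.95
tool_pos: [500.4, -35.6, 26.1]
tcp_rot: [-180.0, 0.1, -170.8]
ft_force: [0.4, 0.9, -1.8]
finger_gap: 49.7
grip_force: 42.0
```

```bash
python3 -c "
from bench import r
from h import *
goto(r.sense(),jig(-44,-1,24.2),189.25)"
```

```text
t 26.95 at [500.4 -35.6  26.1] [-1.7996e+02  1.1000e-01 -1.7076e+02] F [ 0.4  0.9 -1.8] gap 49.7 shift [-33.8   0.8   1.9] turn_z -0.0
```

>>> apply_moves([
  [-1,-5,0.4,0,0,0,0],
  [-1,-5,0,0.5,0,0,0],
  [-1,-5,0,0,0,0,0],
  [-1,-5,0,0,0,0,0],
  [-1,-5,0,0,0,0,0],
  [-1,-3,0,0,0,0,0],
  [-1,0,0,0,0,0,0],
  [-1,0,0,0,0,0,0],
])

```text
time: 27.75
tool_pos: [526.7, -30.4, 24.1]
tcp_rot: [180.0, -0.0, -170.8]
ft_force: [0.1, -0.2, -0.3]
finger_gap: 49.3
grip_force: 42.0
```

>>> apply_moves([
  [-1,-1,0,0.5,0,0,0],
  [-1,-1,0,0,0,0,0],
  [-1,-1,0,0,0,0,0],
  [-1,-0.7,0,0,0,0,0],
  [-1,-0.5,0,0,0,0,0],
  [-1,0,0,0,0,0,0],
  [-1,0,0,0,0,0,0],
  [-1,0,0,0,0,0,0],
])

```text
time: 28.55
tool_pos: [531.0, -29.8, 23.8]
tcp_rot: [-180.0, -0.0, -170.8]
ft_force: [0.2, 0.3, -1.8]
finger_gap: 49.3
grip_force: 42.0
```

>>> apply_moves([
  [-1,-1,0,0,0,0,0],
  [-1,-1,0,0,0,0,0],
  [-1,-1,0,0,0,0,0],
  [-1,-0.7,0,0,0,0,0],
  [-1,-0.5,0,0,0,0,0],
  [-1,0,0,0,0,0,0],
  [-1,0,0,0,0,0,0],
  [-1,0,0,0,0,0,0],
])

```text
time: 29.35
tool_pos: [532.6, -29.5, 23.7]
tcp_rot: [180.0, -0.3, -170.7]
ft_force: [-16.5, -2.3, 12.5]
finger_gap: 49.4
grip_force: 43.7
```

>>> apply_moves([
  [-1,-0.4,0,0,0,0,0],
  [-1,-0.3,0,0,0,0,0],
  [-1,0,0,0,0,0,0],
  [1,0,0,0,0,0,0],
  [1,0,0,0,0,0,0],
  [1,0,0,0,0,0,0],
  [1,0,0,0,0,0,0],
  [1,0,0,-10,0,0,0],
])

```text
time: 30.15
tool_pos: [534.7, -28.8, 32.7]
tcp_rot: [180.0, -0.1, -170.8]
ft_force: [0.2, 0.3, -0.0]
finger_gap: 85.5
grip_force: 0.0
```

>>> apply_moves([
  [1,0,0,-35,0,0,0],
  [1,0,0,-35,0,0,0],
  [1,20,0,-35,0,0,0],
  [1,40,0,-20,0,0,0],
  [1,40,0,0,0,0,0],
  [1,0,0,0,0,0,0],
  [1,0,0,0,0,0,0],
  [1,0,0,0,0,0,0],
])

```text
time: 30.95
tool_pos: [438.1, -45.1, 159.6]
tcp_rot: [-180.0, 0.1, -170.8]
ft_force: [0.3, 0.5, 0.5]
finger_gap: 85.3
grip_force: 0.0
```

```bash
python3 look.py w9;python3 - <<'E'
from h import *
c=np.load("w9.npz");X=cloud(c);w=wood(c["color"])>0
a=np.radians(JY);ex=np.array([np.cos(a),np.sin(a)]);ey=np.array([-ex[1],ex[0]])
D=X[...,:2]-JO;x=D@ex;y=D@ey;z=X[...,2]
b=w&(abs(y)<60)
for lo,hi,xl,xh in((42,46.5,55,120),(47,52,-100,70),(47,52,-100,-31),(47,52,-27,27),(47,52,31,70),(12.5,17,-100,-30)):
    q=b&(z>lo)&(z<hi)&(x>xl)&(x<xh)
    if q.sum()>20:print("z",np.median(z[q]),q.sum(),np.percentile(x[q],[.5,99.5]),np.percentile(y[q],[1,99]))
h=cv2.cvtColor(c["color"],cv2.COLOR_BGR2HSV);red=(h[...,1]>150)&((h[...,0]<8)|(h[...,0]>172))&(c["depth"]>0)&(z>40)&(z<230)
for lo in range(60,200,15):
    q=red&(z>=lo)&(z<lo+15)
    if q.sum()>20:print("red z",lo,q.sum(),"x",np.percentile(x[q],[2,98]).round(),"y",np.percentile(y[q],[2,98]).round())
E
```

```text
30.95 [438.1 -45.1 159.6] [-1.7997e+02  9.0000e-02 -1.7076e+02] 85.26633876261239
z 49.42252996843949 4426 [-58.28771456  26.18169787] [-24.97254141  23.75750874]
z 49.402506991287055 1593 [-58.51672449 -31.20811432] [-24.26545833  24.4179264 ]
z 49.45206740425485 2585 [-26.73065117  25.90243677] [-25.37013634  23.42956518]
z 14.378981657622205 939 [-74.55314063 -31.72667865] [-37.47539829  30.64922523]
red z 60 210 x [-21.  15.] y [-96. -83.]
red z 75 102 x [-21. -16.] y [-91. -83.]
```

View pics/w9.png

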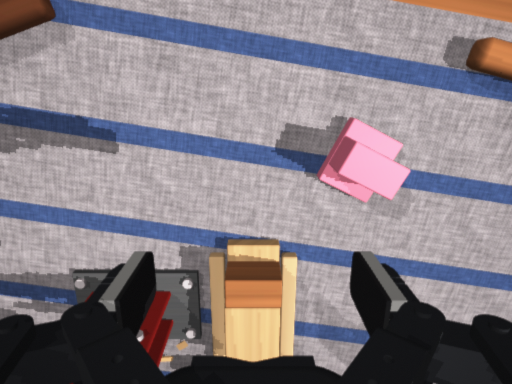

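The near up blank's crown sits at (253,285) in the channel with its top at the same 49.4 mm as the down blank, and its brim is tucked under. Next I'll view the whole row and the handle from higher up.

>>> apply_moves([
  [-1,0,0,-45,0,0,0],
  [-1,0,0,-45,0,0,0],
  [-1,-20,-32,0,0,0,0],
  [-1,-20,-32,0,0,0,0],
  [-1,-20,-32,0,0,0,0],
  [-1,-20,-32,0,0,0,0],
  [-1,0,0,0,0,0,0],
  [-1,0,0,0,0,0,0],
])

```text
time: 31.8
tool_pos: [537.3, -158.9, 247.4]
tcp_rot: [179.9, -0.1, -170.8]
ft_force: [-0.7, -0.2, 0.1]
finger_gap: 0.2
grip_force: 0.0
```

```bash
cat > meas.py <<'E'
import sys
from h import *
c=np.load(sys.argv[1]+".npz");X=cloud(c);w=wood(c["color"])>0
a=np.radians(JY);ex=np.array([np.cos(a),np.sin(a)]);ey=np.array([-ex[1],ex[0]])
D=X[...,:2]-JO;x=D@ex;y=D@ey;z=X[...,2]
b=w&(abs(y)<60)
for lo,hi,xl,xh in((42,46.5,55,120),(47,52,-100,70),(47,52,-100,-31),(12.5,17,-100,-30)):
    q=b&(z>lo)&(z<hi)&(x>xl)&(x<xh)
    if q.sum()>20:print("z",np.median(z[q]),q.sum(),np.percentile(x[q],[.5,99.5]).round(1),np.percentile(y[q],[1,99]).round(1))
h=cv2.cvtColor(c["color"],cv2.COLOR_BGR2HSV);red=(h[...,1]>150)&((h[...,0]<8)|(h[...,0]>172))&(c["depth"]>0)&(z>40)&(z<230)
for lo in range(60,200,15):
  for nm,g in(("arm",y>-150),("handle",y<-150)):
    q=red&(z>=lo)&(z<lo+15)&g
    if q.sum()>20:print("red",nm,lo,q.sum(),"x",np.percentile(x[q],[2,98]).round(),"y",np.percentile(y[q],[2,98]).round())
E
python3 look.py w10; python3 meas.py w10
```

```text
31.8 [ 537.3 -158.9  247.4] [ 1.7991e+02 -1.2000e-01 -1.7080e+02] 0.18108150794527422
z 44.157500558317 450 [73.1 92.8] [-49.9  46.6]
z 49.45541478315977 4551 [-58.  56.] [-25.6  23.7]
z 49.42955319057231 1202 [-58.1 -31.2] [-25.   24.1]
z 14.424468641955286 693 [-74.2 -33.6] [-35.9  23.7]
red arm 60 318 x [-21.  14.] y [-144.  -85.]
red handle 60 28 x [-21. -19.] y [-162. -156.]
red arm 75 323 x [-21.  15.] y [-149.  -85.]
red handle 75 108 x [-20.  15.] y [-162. -151.]
red arm 90 369 x [-20.  19.] y [-149.  -85.]
red handle 90 110 x [-20.  18.] y [-162. -151.]
red arm 105 74 x [-10.   6.] y [-102.  -96.]
red handle 105 81 x [-10.   5.] y [-174. -160.]
red arm 120 61 x [-9.  5.] y [-103.  -99.]
red handle 120 320 x [-10.   7.] y [-180. -162.]
red handle 135 370 x [-10.   7.] y [-187. -169.]
red arm 150 52 x [-56. -21.] y [-118. -107.]
red handle 150 564 x [-10.   7.] y [-197. -176.]
red arm 165 703 x [-56. -30.] y [-121. -108.]
red handle 165 225 x [-9.  7.] y [-193. -183.]
```

View pics/w10.png

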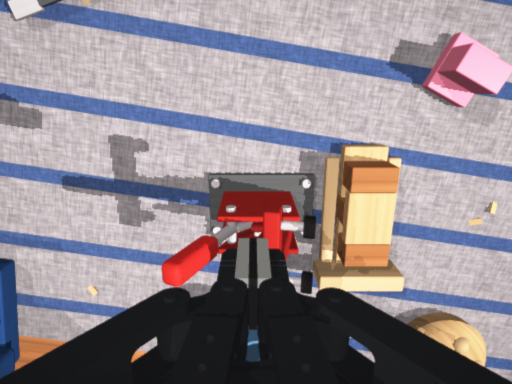

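The packed row spans from the stop face at x=73 to the near brim at x=-74, 147 mm against a nominal 148, with level tops, so it is tight. The handle grip at (190,262) is centred on jig x≈-1 at the expected 65° angle. I'll go down between the cross bar and the handle with the fingers shut.

>>> apply_moves([
  [-1,-30,-13,0,0,0,0],
  [-1,-30,-13,0,0,0,0],
  [-1,0,0,0,0,0,0],
  [-1,0,0,0,0,0,0],
  [-1,0,0,30,0,0,0],
  [-1,0,0,20,0,0,0],
  [-1,0,0,0,0,0,0],
  [-1,0,0,0,0,0,0],
])

```text
time: 32.65
tool_pos: [599.5, -174.1, 199.8]
tcp_rot: [-180.0, 0.0, -170.7]
ft_force: [-0.6, 0.3, 0.5]
finger_gap: -0.0
grip_force: 0.0
```

```bash
python3 -c "
from bench import r
from h import *
goto(r.sense(),jig(-1,-155,150),189.25)"
```

```text
t 32.65 at [ 599.5 -174.1  199.8] [-1.7999e+02  1.0000e-02 -1.7074e+02] F [-0.6  0.3  0.5] gap -0.0 shift [-1.2 -0.6 49.8] turn_z 0.0
```

>>> apply_moves([
  [-1,-1,0,25,0,0,0],
  [-1,0,0,24,0,0,0],
  [-1,0,0,0,0,0,0],
  [-1,0,-6,0,0,0,0],
  [-1,0,-5,2,0,0,0],
  [-1,0,-5,2,0,0,0],
  [-1,0,-5,2,0,0,0],
  [-1,0,-4,3,0,0,0],
])

```text
time: 33.45
tool_pos: [605.8, -199.9, 141.9]
tcp_rot: [-179.9, 0.1, -170.8]
ft_force: [0.7, 1.4, 3.7]
finger_gap: -0.1
grip_force: 1.6
```

```bash
python3 -c "
from bench import r
from h import *
goto(r.sense(),jig(-1,-195.8,128.3),189.25)"
```

```text
t 33.45 at [ 605.8 -199.9  141.9] [-1.7994e+02  1.0000e-01 -1.7077e+02] F [0.7 1.4 3.7] gap -0.1 shift [  0.9 -14.9  13.6] turn_z -0.0
```

>>> apply_moves([
  [-1,0,-4,3,0,0,0],
  [-1,0,-4,3.5,0,0,0],
  [-1,0,-4,3.5,0,0,0],
  [-1,0,-3,3.6,0,0,0],
  [-1,0,-3,4.4,0,0,0],
  [-1,0,-3,4.4,0,0,0],
  [-1,0,-3,4.4,0,0,0],
  [-1,0,-3,4.4,0,0,0],
])

```text
time: 34.25
tool_pos: [609.1, -225.8, 108.6]
tcp_rot: [180.0, -0.0, -170.8]
ft_force: [-0.0, 0.2, 0.3]
finger_gap: 0.0
grip_force: 0.3
```

```bash
python3 -c "
from bench import r
from h import *
goto(r.sense(),jig(-1,-214.4,90.9),189.25)"
```

```text
t 34.25 at [ 609.1 -225.8  108.6] [ 1.7997e+02 -5.0000e-02 -1.7076e+02] F [-0.   0.2  0.3] gap 0.0 shift [-0.1 -7.4 17.7] turn_z -0.0
```

>>> apply_moves([
  [-1,0,-2,4,0,0,0],
  [-1,0,-2,4,0,0,0],
  [-1,0,-2,4,0,0,0],
  [-1,0,-2,4,0,0,0],
  [-1,0,-2,2,0,0,0],
  [-1,0,-2,2,0,0,0],
  [-1,0,0,0,0,0,0],
  [-1,0,0,0,0,0,0],
])

```text
time: 35.05
tool_pos: [611.7, -237.6, 89.9]
tcp_rot: [-180.0, 0.0, -170.8]
ft_force: [-0.4, 3.4, 3.3]
finger_gap: -0.3
grip_force: 1.7
```

```bash
python3 -c "
from bench import r
from h import *
goto(r.sense(),jig(-1,-220,79),189.25)"
```

```text
t 35.05 at [ 611.7 -237.6   89.9] [-1.7999e+02  4.0000e-02 -1.7075e+02] F [-0.4  3.4  3.3] gap -0.3 shift [ 0.5 -0.9 10.9] turn_z -0.0
```

>>> apply_moves([
  [-1,0,-1,2,0,0,0],
  [-1,0,0,2,0,0,0],
  [-1,0,0,2,0,0,0],
  [-1,0,0,2,0,0,0],
  [-1,0,0,2,0,0,0],
  [-1,0,0,0,0,0,0],
  [-1,0,0,0,0,0,0],
  [-1,0,0,0,0,0,0],
])

```text
time: 35.85
tool_pos: [611.2, -238.6, 79.2]
tcp_rot: [180.0, -0.0, -170.8]
ft_force: [-0.1, 0.1, 0.2]
finger_gap: -0.1
grip_force: 0.0
```

>>> apply_moves([
  [-1,0,0,1,0,0,0],
  [-1,0,0,1,0,0,0],
  [-1,0,0,0.5,0,0,0],
  [-1,0,0,0.5,0,0,0],
  [-1,0,0,0,0,0,0],
  [-1,0,0,0,0,0,0],
  [-1,0,0,0,0,0,0],
  [-1,0,0,0,0,0,0],
])

```text
time: 36.65
tool_pos: [611.6, -238.7, 78.3]
tcp_rot: [-180.0, 0.0, -170.8]
ft_force: [-6.3, 2.8, 10.8]
finger_gap: -0.2
grip_force: 5.4
```

>>> apply_moves([
  [-1,0,0,0.7,0,0,0],
  [-1,0,0,0.7,0,0,0],
  [-1,0,0,0,0,0,0],
  [-1,0,0,0,0,0,0],
  [-1,0,0,0,0,0,0],
  [-1,0,0,0,0,0,0],
  [-1,0,0,0,0,0,0],
  [-1,0,0,0,0,0,0],
])

```text
time: 37.45
tool_pos: [611.7, -238.8, 78.0]
tcp_rot: [-180.0, 0.0, -170.8]
ft_force: [-9.6, 3.5, 18.9]
finger_gap: 0.1
grip_force: 9.1
```

>>> apply_moves([
  [-1,0,0,-20,0,0,0],
  [-1,0,0,-40,0,0,0],
  [-1,0,0,-45,0,0,0],
  [-1,20,0,-45,0,0,0],
  [-1,40,10,-20,0,0,0],
  [-1,40,40,0,0,0,0],
  [-1,20,40,0,0,0,0],
  [-1,0,0,0,0,0,0],
])

```text
time: 38.25
tool_pos: [480.6, -169.5, 244.3]
tcp_rot: [179.9, -0.1, -170.7]
ft_force: [0.5, -0.7, -0.0]
finger_gap: -0.0
grip_force: 0.0
```

```bash
python3 look.py w11; python3 meas.py w11; python3 -c "
from bench import r
import cv2,numpy as np
d=r.snapshot('scene');w=cv2.imread('pics/w11.png')
s=cv2.resize(d['color'][170:270,90:240],(576,384),interpolation=cv2.INTER_CUBIC)
cv2.imwrite('pics/fin.png',cv2.resize(np.vstack([np.hstack([w[:,:400]]),s[:,:400]]),None,fx=.78,fy=.78))"
```

```text
38.25 [ 480.6 -169.5  244.3] [ 1.7987e+02 -1.0000e-01 -1.7069e+02] -0.02938342995745038
z 49.56547348099588 1471 [-58.5  48.1] [-26.3  23.7]
z 49.60373356258617 750 [-58.7 -31.7] [-25.4  23.5]
z 14.60221933335319 636 [-74.6 -33. ] [-36.9  23.8]
red arm 60 175 x [-56.  20.] y [-92.  -5.]
red handle 60 364 x [-11.   8.] y [-248. -190.]
red arm 75 2712 x [-55.  22.] y [-88.   7.]
red handle 75 728 x [-10.   8.] y [-244. -191.]
red arm 90 58 x [-20. -15.] y [-94. -84.]
```

View pics/fin.png

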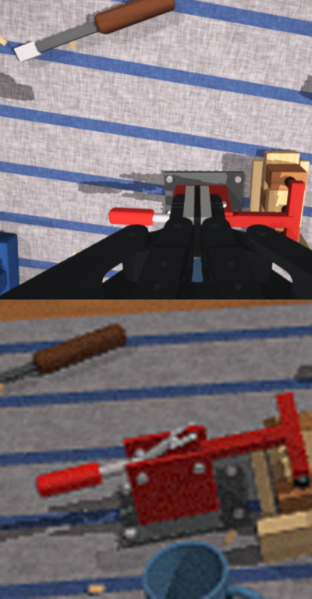

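The picture shows the arm lying level across the row, the cross bar over the blanks at (295,205), and the handle down at (130,216). I'll check the handle angle numerically and then hand in.

Run:
```python
from h import *
c=np.load("w11.npz");X=cloud(c);a=np.radians(JY);ex=np.array([np.cos(a),np.sin(a)]);ey=np.array([-ex[1],ex[0]])
D=X[...,:2]-JO;x=D@ex;y=D@ey;z=X[...,2]
h=cv2.cvtColor(c["color"],cv2.COLOR_BGR2HSV);red=(h[...,1]>150)&((h[...,0]<8)|(h[...,0]>172))
q=red&(y<-195)&(y>-244)&(abs(x+1)<7)&(z>60)
p=np.polyfit(y[q],z[q],1);print("handle slope deg",np.degrees(np.arctan(p[0])),"z at -230",np.polyval(p,-230))
if np.degrees(np.arctan(p[0]))>3:
    from bench import r
    print(r.hand_in())
```

```text
handle slope deg 5.139542578728178 z at -230 76.29645366160631
the job is handed in; nothing more can be done
None
```

The three blanks are packed tight against the stop in the order up, down, up. The clamp is shut over centre, with its handle 5° below level, and the job was handed in at about 38 s.

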